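# Release and push off the terminal cover of a crossover housing

## Task

Uncover the terminals of the black crossover housing without gripping anything: with closed fingertips press the grey snap tab behind the terminal cover all the way down so that the cover springs free, then push the cover from behind, straight off its seat, until it lies wholly clear of the housing, flat on the black foam pad. Do not lift or tip the cover, leave all the other things where they are, and finish with the hand clear.

Things in the scene. Friction and masses are not known exactly. Their poses are not given: they have to be found in the camera images.
- housing: Fixed black crossover housing, seat 30 mm high. Origin on the table; it spans x -120 to +70 mm, y -60 to +60. Its level x axis is the way the cover comes off: from the tab (-x) over the seat to the foam pad (+x). Guide rails, 6 mm tall, at y +-55 beside the cover. Two spring-pin posts beside the tab at x -78, inner faces at y +-37, tops 45 mm above the table.
- snap_tab (a joint): Travel of the snap tab, m: 0 up (locked), grows as it is pressed straight down, stop at 0.009. Its tooth holds the cover's back wall from inside and lets go at about 0.0072. Full press takes up to about 6 N; it springs up when let go. Once free, the cover is pushed about 12 mm ahead by two weak spring pins.
- tab_top (a point): Middle of the top of the tab's ribbed grey thumb pad (46 mm along x, 38 wide; top 42 mm above the table when up, 33 fully down). At x -92 mm, y 0 in the housing's frame; moves with the tab. The cover's back face starts 37 mm ahead of it.
- cover: Grey hood-shaped terminal cover, loose, 100 x 100 mm, 30 mm high, 4 mm walls, about 90 g, open underneath. Origin at the centre of its underside, axes as the housing's; at the start at x -5, y 0, z 30 mm in the housing's frame, top at 60 mm. Held only by the snap tab; once free it slides along housing +x between the rails.
- cover_back (a point): Point on the middle of the cover's back face (the face toward the tab), 22 mm above its underside: where to push. Clear of the tab, posts and rails if the fingertips stay higher than 46 mm above the table.
- pad_top (a point): Centre of the top of the fixed black foam pad, rigid enough to slide on, 200 mm along the housing's x, 300 mm across, 28 mm high. Its near edge stands 6 to 14 mm ahead of the housing, so the cover drops 2 mm as it slides on to it.
- coil: Bystander: flat white-and-copper coil spool, 58 mm across, 22 high, lying on the foam pad near the pad's end on the left of the cover's path (mm). Origin under its centre.
- terminal_plate: Bystander: black square plate with two white posts, 62 x 62 x 24, lying on the foam pad near the end on the right of the cover's path (mm). Origin under its centre.
- wax_tin: Bystander: round tin with black lid, 67 mm across, 64 high (mm). Origin under its centre.
- tape_measure: Bystander: black and yellow tape measure, 37 x 77 x 62 (mm). Origin under its centre.
- tweeter: Bystander: round dome tweeter, 76 mm across, 37 high (mm). Origin under its centre.
- masking_tape: Bystander: roll of masking tape, 100 mm across, 25 high (mm). Origin under its centre.
- capacitor: Bystander: small yellow capacitor with wire ends, 21 x 84 x 21 (mm). Origin under its centre.
Things that resemble listed ones, but are neither listed nor needed, are in the scene too. Several things have the shape of the cover; the one meant has the colours described above.

How it is judged:
By the outcome, as a careful person would: the job done as asked, in the order asked, and still so for the second after the job is handed in, with the robot touching nothing.
It also fails if it takes over 38 s, if anything falls off the work surface, if the arm or the gripper's body presses on something with over 40 N, if the wrist force passes 120 N, or if a joint passes its speed limit or range.

## Robot

A 6-joint arm with a two-finger parallel gripper is mounted at the origin on the work surface; the furniture and walls round the work are solid. World frame = base frame: x ahead of the robot, y to its left, z up, the work surface at z = 0. Lengths are in m, angles in rad, forces in N, time in s.
With the tool pointing down it reaches from about 0.275 to 1 m from the base axis. Payload 8.4 kg.
Tool frame: the origin (TCP) lies at the very end of the fingers, on their centre line; the grasp point (between the pads) lies 19 mm behind it; z points along the fingers, y is the line along which they close (so a half turn about z gives the same grasp; the last joint's range is limited). The gripper opens to 85 mm and grips with 20 to 120 N. Pads are 22 mm wide; open, the fingers measure 114 mm over their backs; the gripper's body (76 mm by 85 mm) begins 54 mm behind the grasp point. The pads swing forward as they close: fully open they stand 13 mm farther back than shut.
Start: joints at [1.201, 0.353, 1.633, -0, 1.155, -0.002], TCP at [0.225, 0.583, 0.231] pointing down, gripper open.
Joint ranges: [-2.63, 2.63], [-0.92, 2.1], [0.06, 2.66], [-1.3, 4.44], [0, 2.69], [-3.02, 3.02]. Speed limits (rad/s): [2.22, 2.22, 2.79, 3.14, 3.14, 3.14].

## Interface

Orientations are given as a unit quaternion [x, y, z, w].
In Python, from workcell import status, vision, ticket gives the robot as it stands.
- The arm moves only by the shell command python3 -m jog 'ROWS' [FORCE]. ROWS is JSON, a list of rows, each an object with "translation": the shift along the tool's x, y, z in cm, a list of three; "spin": the turn about the tool's z in degrees; "grip": the gripper's target within -1 to 1 (fully open at 1, half-way at 0, shut at -1). A call has 1 to 20 rows; each row is the pose to reach, as a shift and turn from the pose commanded when the call began, along the tool's axes at that moment; what a row does not reach only later rows make up. A row lasts 1/8 s, in which the tool goes at most 62.5 mm and 10.7 degrees, less where a joint would pass 70% of its speed; a pose out of reach is approached as far as the arm can. A call with a gripper value outside its range is refused whole. The fingers move at their own pace and stop on an object; FORCE is the grip in N (left out, the last holds). Time passes only in rows, so rows that repeat a pose let the fingers close. It gives the time, the measured TCP pose, the force, the opening and the grip force at its end, in the units of the state.
- status.get_obs(): the state, without advancing time (a new reading comes with each control period).
- vision.read_camera(name): name is "scene" or "top" or "wrist"; returns a dict with "pixels" (384x512x3 uint8, red, green, blue), "range_z" (384x512 float32, m along the optical axis (not along the pixel's ray), 0 where there is no reading), "intrinsics" (3x3 intrinsics, pixels), "R" (3x3) and "t" (3): a world point X has camera coordinates R X + t; the wrist camera has in their place "T_tool_cam" (4x4, takes a point from camera to tool coordinates, whose origin is the TCP and whose axes are the flange's). Camera axes: x right, y down, z forward; pixel columns grow to the right and rows downward; lengths in m; the calibration is good to about 2 mm. A picture is of the moment at which its call begins: read the wrist's pose just before it.
- ticket.job_done(): hands the job in; it is judged then, once.
The state is a dict: "t": time; "q": joint angles; "joint_velocities": joint speeds; "joint_efforts": joint torques, N m; "tcp_pos": TCP position; "tool_rot": TCP orientation; "wrist_force": force on the tool from outside, world axes, zero at the start; "torque": the same for the moment, N m; "finger_gap": opening from 0.0 (shut) to 1.0 (fully open); "gripper_force": force on a finger pad.
Only numpy, scipy, OpenCV 4.12 (cv2) and the standard library are available. Lean on these libraries where they do the work, as an engineer would, in place of code of your own. Each camera call takes 0.05 s, during which the arm holds its last target. There are 200 camera calls.

## Working session

There is one attempt and no reset: what is moved stays moved. The work goes in short steps, Python scripts to look and compute and a shell command to move; the robot and the scene stay as the last step left them, time stands still between calls to the robot, and variables do not carry over. Pictures are saved under pics/ and viewed, at most 10 in all, crops included, and the job is handed in when it is done.

```bash
mkdir -p pics
cat > h.py <<'E'
import numpy as np, cv2
from workcell import status, vision
def cap(n,save=None):
    d=vision.read_camera(n)
    if save: cv2.imwrite('pics/'+save,cv2.cvtColor(d['pixels'],cv2.COLOR_RGB2BGR))
    return d
def cloud(d):
    z=d['range_z'];K=d['intrinsics'];v,u=np.mgrid[:z.shape[0],:z.shape[1]]
    P=np.stack([(u-K[0,2])/K[0,0]*z,(v-K[1,2])/K[1,1]*z,z],-1)
    return (P-d['t'])@d['R']
E
python3 - <<'E'
from h import *
s=status.get_obs();print({k:np.round(v,3) for k,v in s.items()})
for n in('top','scene'):
    d=cap(n,n+'1.png'); np.savez(n+'1.npz',**d)
    print(n,np.round(-d['R'].T@d['t'],3),d['intrinsics'][0])
E
```

```text
{'t': np.float64(0.0), 'q': array([ 1.201,  0.354,  1.634,  0.   ,  1.155, -0.002]), 'joint_velocities': array([-0.   ,  0.001, -0.   , -0.001, -0.001,  0.001]), 'joint_efforts': array([-1.0000e-03, -6.0523e+01, -3.4207e+01,  0.0000e+00,  9.0000e-03,
        0.0000e+00]), 'tcp_pos': array([0.225, 0.583, 0.231]), 'tool_rot': array([ 0.183,  0.983, -0.001, -0.   ]), 'wrist_force': array([-0.367, -0.338,  0.151]), 'torque': array([-0.002,  0.038, -0.05 ]), 'gripper_force': np.float64(0.0), 'finger_gap': np.float64(1.001)}
top [ 0.196 -0.026  1.414] [381.86973593   0.         254.77838457]
scene [-0.301 -0.503  0.867] [385.95805295   0.         255.76119769]
```

View pics/top1.png

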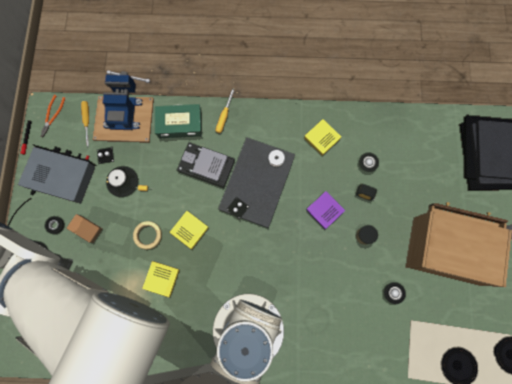

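View pics/scene1.png

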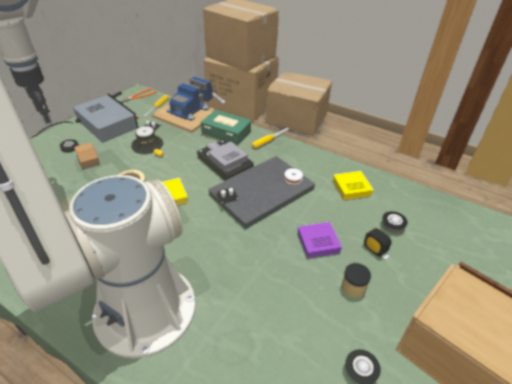

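The top view shows the housing with the grey cover at about (212,163), the tab near (188,152) and the pad at (257,182) with the coil (277,157) and terminal plate (238,207). I'll measure the cover and pad, then look closer with the wrist camera.

Run:
```python
from h import *
d=dict(np.load('top1.npz'));C=cloud(d);p=d['pixels'].astype(int)
for r in range(145,192,3): print(r,' '.join('%3d'%(1000*C[r,c,2]) for c in range(174,300,4)))
u,v=np.meshgrid(np.arange(512),np.arange(384))
roi=(u>170)&(u<300)&(v>130)&(v<232)
def fit(m,n):
    m=(m&roi).astype(np.uint8);k,l,s,_=cv2.connectedComponentsWithStats(m);i=1+np.argmax(s[1:,4]);q=C[l==i]
    r=cv2.minAreaRect((q[:,:2]*1000).astype(np.float32));print(n,s[i],np.median(q,0).round(4),r)
Z=C[...,2]
fit((Z>.052)&(Z<.068),'cover');fit((Z>.018)&(Z<.04)&(u>218),'pad')
fit((Z>.018)&(Z<.07)&(u<225),'housing')
```

```text
145   0   2  -6   2  35  28  28   5  -1   1   0   0  -1   0  -2   0  -2  -4  26  28  24  27  28  24  25  -1  -4   2  -2  -1   2  -3
148   2   3   3  28  29  47  38  62  27  -3  -2   0   0   1  -1   2  -2  27  29  19  32  26  24  31  27  30  25   4   1   0   1   0
151   0   0  -2  41  25  29  28  56  57  60  58  -1   1  -1   0   2  -1  27  36  27  23  20  25  23  23  53  49  26  28  -1   0   1
154  -4   1  -2  38  38  43  27  56  58  55  56  60  53   0   0   0   2  25  22  21  29  29  30  22  48  50  48  51  24  31  30   3
157   6   5  43  47  44  35  56  55  62  62  60  57  60  56  34  -8  26  30  30  27  22  25  26  28  46  33  45  49  22 1414   0   4
160   2   1  34  39  42  18  59  53  53  60  57  61  60  35  31  17  22  25  29  33  30  28  27  30  46  53  47  46  26  26   3  -4
163   7   4  24  35  29  24  56  54  63  54  60  62  57  31  28  -1  32  27  28  28  26  26  29  19  27  53  46  27  23  24   1  -2
166   2  28  27  31  29  59  55  66  57  63  60  61  56  27  26  29  25  24  27  24  30  28  27  27  20  32  30  32  25  20  -3  -2
169   0  31  26  50  38  65  62  56  57  58
[... 786 characters left out ...]
 0  -2   1   1  17  22  26  23  22  29  22  28  28  25  24  30  27  27  28  27  -4  -1   0   0
190   0   0   0   0  -4   2  -2  -3   1   0   2  -1   1  25  26  26  26  25  25  26  26  28  29  24 1414  32  27   1  -2  -1  -2  -4
cover [192 147  35  34 712] [0.5863 0.163  0.059 ] ((587.0794677734375, 163.5924530029297), (100.87816619873047, 101.45887756347656), 72.06820678710938)
pad [ 219  137   76   91 3954] [ 0.5234 -0.0091  0.0273] ((531.8565673828125, -11.947341918945312), (200.45465087890625, 307.1128845214844), 71.60259246826172)
housing [ 176  142   49   45 1413] [0.5859 0.1864 0.0518] ((593.9597778320312, 183.21759033203125), (191.1859130859375, 121.18754577636719), 71.41998291015625)
```

The rectangle fits match the given sizes: cover 101x101, housing 191x121, pad 200x307. The housing's +x yaw is about -108.4°, its origin about (0.586, 0.160), and the tab about (0.615, 0.247). Next I'll go above the tab with the fingers shut.

```bash
python3 -m jog '[{"translation":[-6,-2,0],"spin":0,"grip":-1},{"translation":[-12,-4.3,0],"spin":0,"grip":-1},{"translation":[-18,-6.4,0],"spin":0,"grip":-1},{"translation":[-24,-8.6,0],"spin":0,"grip":-1},{"translation":[-30,-10.7,0],"spin":0,"grip":-1},{"translation":[-36,-12.8,0],"spin":-1,"grip":-1},{"translation":[-42,-15,0],"spin":-2,"grip":-1},{"translation":[-46,-16.4,0],"spin":-2.7,"grip":-1},{"translation":[-48.5,-17.3,0],"spin":-2.7,"grip":-1},{"translation":[-48.5,-17.3,0],"spin":-2.7,"grip":-1},{"translation":[-48.5,-17.3,0],"spin":-2.7,"grip":-1}]'
python3 - <<'E'
from h import *
from scipy.spatial.transform import Rotation as Ro
s=status.get_obs();d=cap('wrist','w1.png')
T=np.eye(4);T[:3,:3]=Ro.from_quat(s['tool_rot']).as_matrix();T[:3,3]=s['tcp_pos']
W=T@d['T_tool_cam'];d['R']=W[:3,:3].T;d['t']=-W[:3,:3].T@W[:3,3]
np.savez('w1.npz',**d)
print(s['t'],s['tcp_pos'],s['wrist_force'],s['finger_gap'],T[:3,:2].T.round(4),W[:3,3])
d=dict(np.load('top1.npz'));C=cloud(d);p=d['pixels'].astype(int)
e=np.array([np.cos(np.radians(-108.4)),np.sin(np.radians(-108.4))]);n=np.array([-e[1],e[0]]);o=np.array([.586,.1595])
for u,v in((277,157),(238,207)):
    q=C[v-10:v+11,u-10:u+11].reshape(-1,3);q=q[(q[:,2]>.04)&(q[:,2]<.06)][:,:2]-o
    print(np.percentile(q@e,[2,98]),np.percentile(q@n,[2,98]))
E
```

```text
t: 1.48
tcp_pos: [0.6141, 0.2482, 0.231]
tool_rot: [0.159, 0.987, -0.0, -0.001]
wrist_force: [0.2, 0.9, 0.3]
finger_gap: -0.003
gripper_force: 0.0
1.475 [0.6140623  0.24821064 0.23098408] [0.23767171 0.87613592 0.25944811] -0.0028984493886199934 [[-9.491e-01  3.149e-01  1.100e-03]
 [ 3.149e-01  9.491e-01 -2.000e-04]] [0.53968406 0.27251128 0.37337711]
[0.19345233 0.24366004] [0.08345975 0.13595579]
[0.1404778  0.15713968] [-0.13275474 -0.09770652]
```

View pics/w1.png

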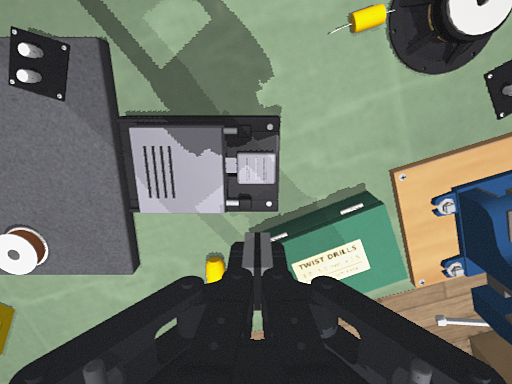

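The wrist view shows the cover (130–222, 126–213), the tab thumb pad (256,168), the two spring pins (232,131 and 232,203), the coil (20,248) and the terminal plate (38,62). I'll refine the cover and tab positions from it.

Run:
```python
from h import *
d=dict(np.load('w1.npz'));C=cloud(d);Z=C[...,2]
u,v=np.meshgrid(np.arange(512),np.arange(384))
def fit(m,n):
    m=m.astype(np.uint8);k,l,s,_=cv2.connectedComponentsWithStats(m);i=1+np.argmax(s[1:,4]);q=C[l==i]
    r=cv2.minAreaRect((q[:,:2]*1000).astype(np.float32));print(n,s[i],np.median(q,0).round(4),r);return np.array(r[0])/1000
roi=(u>110)&(u<290)&(v>105)&(v<225)
c=fit(roi&(Z>.053)&(Z<.068),'cover')
g=d['pixels'].min(-1)
t=fit((u>238)&(u<280)&(v>145)&(v<195)&(g>95)&(Z>.03)&(Z<.052),'tab')
fit(roi&(Z>.015)&(u>135),'housing')
print(c-t)
e=np.array([np.cos(np.radians(-108.4)),np.sin(np.radians(-108.4))]);n=np.array([-e[1],e[0]])
X=np.array([-.9491,.3149]);Y=np.array([.3149,.9491]);p=np.array([.6141,.2482])
tab=c-.087*e;print('tab from cover',tab,'dir',np.degrees(np.arctan2(*(c-t)[::-1])))
print('tab shift tool xy cm',(tab-p)@X*100,(tab-p)@Y*100,'e in tool',e@X,e@Y)
```

```text
cover [ 130  127   96   87 7724] [0.5824 0.1655 0.0599] ((585.62109375, 164.08026123046875), (100.07247161865234, 99.9217300415039), 71.57392120361328)
tab [ 239  153   37   31 1137] [0.6126 0.2478 0.0418] ((613.1752319335938, 247.7989501953125), (43.45011520385742, 37.24228286743164), 71.13880920410156)
housing [  136   116   145    99 13904] [0.5883 0.1963 0.0588] ((584.4923706054688, 189.71749877929688), (182.83676147460938, 137.32740783691406), 71.58895874023438)
[-0.02755414 -0.08371869]
tab from cover [0.61308256 0.24663247] dir -108.2178065185442
tab shift tool xy cm 0.04720384770805911 -0.18081305626673017 e in tool 0.0007814448996431023 -0.9999761043864343
```

```bash
python3 -m jog '[{"translation":[0.05,-0.2,5],"spin":0,"grip":-1},{"translation":[0.05,-0.2,11],"spin":0,"grip":-1},{"translation":[0.05,-0.2,16],"spin":0,"grip":-1},{"translation":[0.05,-0.2,18],"spin":0,"grip":-1},{"translation":[0.05,-0.2,18.6],"spin":0,"grip":-1},{"translation":[0.05,-0.2,19],"spin":0,"grip":-1},{"translation":[0.05,-0.2,19.3],"spin":0,"grip":-1},{"translation":[0.05,-0.2,19.6],"spin":0,"grip":-1},{"translation":[0.05,-0.2,19.7],"spin":0,"grip":-1},{"translation":[0.05,-0.2,19.7],"spin":0,"grip":-1},{"translation":[0.05,-0.2,19.7],"spin":0,"grip":-1}]'
```

```text
t: 2.9
tcp_pos: [0.6143, 0.2456, 0.0345]
tool_rot: [0.16, 0.987, 0.0, 0.0]
wrist_force: [1.8, -0.2, 2.2]
finger_gap: -0.001
gripper_force: 1.2
```

```bash
python3 -m jog '[{"translation":[0,0,0.1],"spin":0,"grip":-1},{"translation":[0,0,0.15],"spin":0,"grip":-1},{"translation":[0,0,0.2],"spin":0,"grip":-1},{"translation":[0,0,0.2],"spin":0,"grip":-1},{"translation":[0,0,0.2],"spin":0,"grip":-1}]'
python3 - <<'E'
from h import *
from scipy.spatial.transform import Rotation as Ro
s=status.get_obs();d=cap('wrist','w2.png')
print(s['wrist_force'])
T=np.eye(4);T[:3,:3]=Ro.from_quat(s['tool_rot']).as_matrix();T[:3,3]=s['tcp_pos']
W=T@d['T_tool_cam'];d['R']=W[:3,:3].T;d['t']=-W[:3,:3].T@W[:3,3]
C=cloud(d);Z=C[...,2];m=(Z>.053)&(Z<.068);k,l,st,_=cv2.connectedComponentsWithStats(m.astype(np.uint8))
for i in np.argsort(-st[1:,4])[:3]+1: print(st[i],cv2.minAreaRect((C[l==i][:,:2]*1000).astype(np.float32)))
E
```

```text
t: 3.52
tcp_pos: [0.6143, 0.2456, 0.0329]
tool_rot: [0.16, 0.987, 0.0, 0.0]
wrist_force: [0.4, -0.0, 8.2]
finger_gap: -0.0
gripper_force: 3.9
[ 0.4404205  -0.01949462  8.2222659 ]
[    0   165   162   191 25788] ((584.5182495117188, 159.42391967773438), (85.96324920654297, 101.61183166503906), 71.21309661865234)
[469 339  43  45 921] ((711.7822265625, 348.0605163574219), (21.8370361328125, 29.025997161865234), 84.03451538085938)
[227 247  62  23 865] ((605.5575561523438, 248.2353057861328), (27.2074031829834, 5.834498405456543), 71.92694854736328)
```

View pics/w2.png

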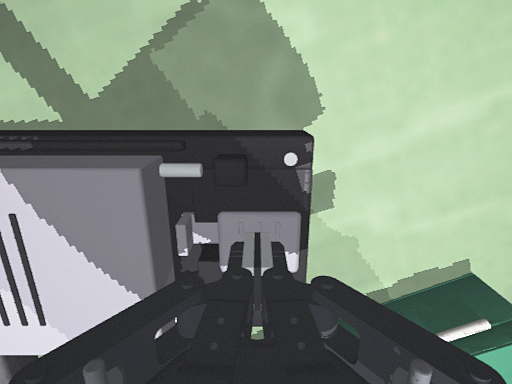

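The tab is fully down (tip at 32.9 mm, 8 N). The picture shows a pin (180,170) extended behind the cover, which has moved about 12 mm forward, so it is free. I'll raise the hand to about 50 mm and push along tool -y.

```bash
python3 -m jog '[{"translation":[0,0,-0.9],"spin":0,"grip":-1},{"translation":[0.1,0,-1.8],"spin":0,"grip":-1},{"translation":[0.1,-1,-1.8],"spin":0,"grip":-1},{"translation":[0.1,-2,-1.8],"spin":0,"grip":-1},{"translation":[0.1,-2.6,-1.8],"spin":0,"grip":-1},{"translation":[0.1,-3.1,-1.8],"spin":0,"grip":-1},{"translation":[0.1,-3.6,-1.8],"spin":0,"grip":-1},{"translation":[0.1,-4.1,-1.8],"spin":0,"grip":-1},{"translation":[0.1,-4.6,-1.8],"spin":0,"grip":-1},{"translation":[0.1,-5.2,-1.8],"spin":0,"grip":-1},{"translation":[0.1,-5.8,-1.8],"spin":0,"grip":-1},{"translation":[0.1,-6.4,-1.8],"spin":0,"grip":-1},{"translation":[0.1,-7,-1.8],"spin":0,"grip":-1},{"translation":[0.1,-7.6,-1.8],"spin":0,"grip":-1},{"translation":[0.1,-8.2,-1.8],"spin":0,"grip":-1},{"translation":[0.1,-8.8,-1.8],"spin":0,"grip":-1},{"translation":[0.1,-9.4,-1.8],"spin":0,"grip":-1},{"translation":[0.1,-10,-1.8],"spin":0,"grip":-1},{"translation":[0.1,-10,-1.8],"spin":0,"grip":-1}]'
cat > m.py <<'E'
from h import *
import sys
d=cap('top',sys.argv[1]);C=cloud(d);p=d['pixels']
cv2.imwrite('pics/'+sys.argv[1],cv2.resize(cv2.cvtColor(p[120:240,160:320],cv2.COLOR_RGB2BGR),(640,480)))
e=np.array([np.cos(np.radians(-108.4)),np.sin(np.radians(-108.4))]);n=np.array([-e[1],e[0]]);o=np.array([.5856,.1641])+.005*e
s=status.get_obs();print('tcp',s['tcp_pos'],'housing',(s['tcp_pos'][:2]-o)@np.c_[e,n],s['wrist_force'])
Z=C[...,2];Q=(C[...,:2]-o)@np.c_[e,n]
m=(Z>.05)&(Z<.07)&(abs(Q[...,1])<.075)&(Q[...,0]>-.08)&(Q[...,0]<.25)
k,l,st,_=cv2.connectedComponentsWithStats(m.astype(np.uint8));i=1+np.argmax(st[1:,4])
print(st[i],np.median(Z[l==i]),cv2.minAreaRect((Q[l==i]*1000).astype(np.float32)))
E
python3 m.py t2.png
```

```text
t: 5.95
tcp_pos: [0.5813, 0.1505, 0.0503]
tool_rot: [0.16, 0.987, -0.0, -0.0]
wrist_force: [0.7, 0.3, 0.8]
finger_gap: -0.002
gripper_force: 0.0
tcp [0.58132763 0.15076612 0.05024223] housing [0.00900077 0.00015488] [-0.07258378  0.34895484  0.55469127]
[227 156  20  27 280] 0.058371963954356766 ((85.08026123046875, 13.005802154541016), (76.51712036132812, 77.77820587158203), 0.23978254199028015)
```

View pics/t2.png

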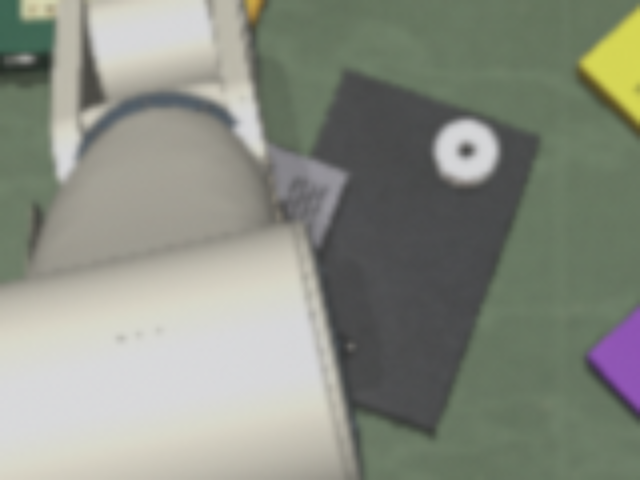

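The crop shows the cover partly on the pad with its slots at (308,190), square to the path; its front is at about +123 mm, so its back is at about +23. I'll push 70 mm more to bring the back to about +93, then retreat and rise.

```bash
python3 -m jog '[{"translation":[0,-0.6,0],"spin":0,"grip":-1},{"translation":[0,-1.2,0],"spin":0,"grip":-1},{"translation":[0,-1.8,0],"spin":0,"grip":-1},{"translation":[0,-2.4,0],"spin":0,"grip":-1},{"translation":[0,-3,0],"spin":0,"grip":-1},{"translation":[0,-3.6,0],"spin":0,"grip":-1},{"translation":[0,-4.2,0],"spin":0,"grip":-1},{"translation":[0,-4.8,0],"spin":0,"grip":-1},{"translation":[0,-5.3,0],"spin":0,"grip":-1},{"translation":[0,-5.8,0],"spin":0,"grip":-1},{"translation":[0,-6.3,0],"spin":0,"grip":-1},{"translation":[0,-6.7,0],"spin":0,"grip":-1},{"translation":[0,-7,0],"spin":0,"grip":-1},{"translation":[0,-7,0],"spin":0,"grip":-1},{"translation":[0,-7,0],"spin":0,"grip":-1}]'
python3 -m jog '[{"translation":[0,0.5,0],"spin":0,"grip":-1},{"translation":[0,2,0],"spin":0,"grip":-1},{"translation":[0,4,-1],"spin":0,"grip":-1},{"translation":[0,7,-5],"spin":0,"grip":-1},{"translation":[0,10,-10],"spin":0,"grip":-1},{"translation":[2,14,-14],"spin":0,"grip":-1},{"translation":[6,17,-17],"spin":0,"grip":-1},{"translation":[11,18,-18],"spin":0,"grip":-1},{"translation":[16,18,-18],"spin":0,"grip":-1},{"translation":[20,18,-18],"spin":0,"grip":-1},{"translation":[20,18,-18],"spin":0,"grip":-1},{"translation":[20,18,-18],"spin":0,"grip":-1}]'
python3 m.py t3.png
```

```text
t: 7.88
tcp_pos: [0.5595, 0.0846, 0.0503]
tool_rot: [0.16, 0.987, -0.0, -0.0]
wrist_force: [-0.1, 0.2, 0.1]
finger_gap: 0.003
gripper_force: 0.0
t: 9.38
tcp_pos: [0.427, 0.3195, 0.2311]
tool_rot: [0.159, 0.987, 0.0, 0.001]
wrist_force: [0.0, -0.8, 0.2]
finger_gap: 0.001
gripper_force: 0.0
tcp [0.42729393 0.3190992  0.23081496] housing [-0.10210586 -0.19913818] [ 0.01624629 -1.20652534  0.14601056]
[229 161  35  34 728] 0.05722674569021337 ((140.84307861328125, 1.2578277587890625), (100.4539566040039, 101.1697006225586), 0.3861810863018036)
```

View pics/t3.png

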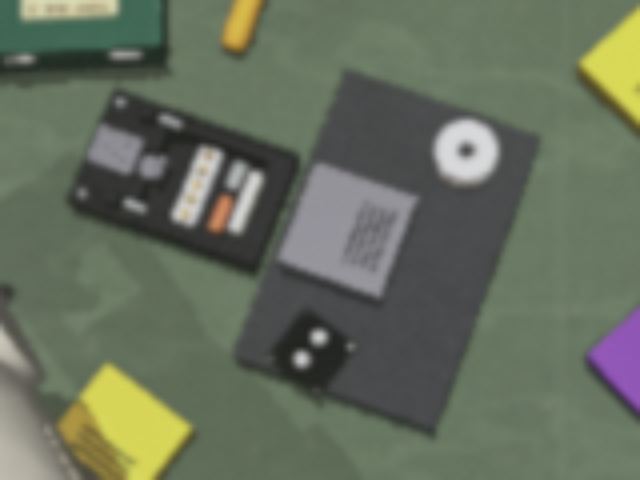

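The terminals are uncovered at (215,190). The cover lies flat on the pad at (350,230), with its top at about 58 mm and its back 21 mm clear of the housing. The coil (466,152) and plate (312,350) look unmoved, and the hand is clear.

```bash
python3 -c "
from workcell import ticket;print(ticket.job_done())"
```

```text
the job is handed in; nothing more can be done
None
```

I pressed the tab fully down, which freed the cover, then pushed it straight onto the foam pad, where it lies flat about 21 mm clear of the housing; the coil and plate beside it look unmoved, the hand is clear, and I handed the job in at about 9.5 s (verdict not shown).

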